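# Open the press-and-turn solvent bottle

## Robot

A 7-joint arm with a two-finger parallel gripper is mounted at the origin on the work surface. World frame = base frame: x ahead of the robot, y to its left, z up, the work surface at z = 0. Lengths are in m, angles in rad, forces in N, time in s.
With the tool pointing down it reaches from about 0.425 to 0.875 m from the base axis. Payload 4.7 kg.
Tool frame: the origin (TCP) lies at the very end of the fingers, on their centre line; the grasp point (between the pads) lies 19 mm behind it (env.grip_depth is the distance from the TCP to the grasp point, in m); z points along the fingers, y is the line along which they close (so a half turn about z gives the same grasp; the last joint's range is limited). The gripper opens to 85 mm and grips with 20 to 120 N. Pads are 22 mm wide; open, the fingers measure 114 mm over their backs; the gripper's body (76 mm by 85 mm) begins 54 mm behind the grasp point. The pads swing forward as they close: fully open they stand 13 mm farther back than shut.
Start: joints at [-1.155, 0.321, -0.07, 1.45, 0.023, 1.371, -0.057], TCP at [0.254, 0.598, 0.231] pointing down, gripper open.
Joint ranges: [-2.86, 2.86], [-0.3, 2.09], [-1.38, 1.24], [0.06, 2.45], [-1.56, 4.7], [0.09, 2.05], [-2.69, 2.69]. Speed limits (rad/s): [2.57, 2.57, 3.14, 3.14, 3.14, 3.14, 3.14].

## Interface

Orientations are given as a 3x3 rotation matrix whose columns are the frame's x, y, z axes.
In Python, from plant import env gives the robot as it stands. The module is installed in compiled form; this text tells all that it offers.
- The arm moves only by the shell command python3 -m inch 'ROWS' [OPENING] [FORCE]. ROWS is JSON, one flat list of numbers, 4 for each row, row after row: the shift along the tool's x, y, z in mm, then the turn about the tool's z in degrees. In form: [x, y, z, roll, x, y, z, roll, ...]. A call has 1 to 12 rows; each row is the pose to reach, as a shift and turn from the pose commanded when the call began, along the tool's axes at that moment; what a row does not reach only later rows make up. A row lasts 1/10 s, in which the tool goes at most 50 mm and 8.59 degrees, less where a joint would pass 70% of its speed; a pose out of reach is approached as far as the arm can. A call with a gripper value outside its range is refused whole. OPENING is the gripper command: -1 is shut, 1 is fully open, values between are in proportion, set as the call begins (- or left out, the last holds). The fingers move at their own pace and stop on an object; FORCE is the grip in N (left out, the last holds). Time passes only in rows, so rows that repeat a pose let the fingers close. It gives the time, the measured TCP pose, the force, the opening and the grip force at its end, in the units of the state.
- env.read_state(): the state, without advancing time (a new reading comes with each control period).
- env.get_image(name): name is "scene" or "side" or "wrist"; returns the picture (384x512x3 uint8, red, green, blue); there is no depth.
- env.camera_model(name): a dict with "mtx" (3x3 intrinsics, pixels), "k1" (the pictures are not rectified: a ray, as slopes to the right and down, at radius r is drawn at 1 + k1 r^2 times it, then the intrinsics apply), "rvec" (rotation vector, rad) and "tvec" (3), from world to camera coordinates, as OpenCV has them. Camera axes: x right, y down, z forward; pixel columns grow to the right and rows downward; lengths in m; the calibration is good to about 2 mm. A picture is of the moment at which its call begins: read the wrist's pose just before it. camera_model takes no time and is no camera call; for the wrist camera it gives the pose at the moment of the call.
- env.close_job(): hands the job in; it is judged then, once.
Trained networks look in the newest picture that a camera, given by its name, has taken for a name from the list of things; names that differ only in an ending like _2 or _b are one class to them, and where a whole thing is asked for, a point or a joint stands for the part that bears it (a point fixed in the world has none). Each returns a list of dicts, best first, with "conf" (0 to 1); they miss things now and then, are a little off and sometimes report something else, mostly with a low value. They report only what shows in the picture. A call takes as long as a camera call.
- env.search_frame(camera, target): "centre" ([x, y, z] in m, in world coordinates, good to about 4 mm: the middle of the surface that is visible of it).
The state is a dict: "time": time; "joints": joint angles; "qd": joint speeds; "effort": joint torques, N m; "eef_pos": TCP position; "orientation": TCP orientation; "force": force on the tool from outside, world axes, zero at the start; "torque": the same for the moment, N m; "width": finger opening in m; "grip_force": force on a finger pad.
Only numpy, scipy, OpenCV 4.12 (cv2) and the standard library are available. Lean on these libraries where they do the work, as an engineer would, in place of code of your own. Each camera call takes 0.05 s, during which the arm holds its last target. There are 200 camera calls.

## Task

Open the square white solvent bottle that stands in the plywood holder: press its red safety cap straight down against the spring and, keeping it down, turn it anticlockwise (seen from above) until you feel it come up against its stop, ease off the twist, lift the cap off and set it down gently, right way up, flat on the floor of the steel drip tray. Press only a little harder than the spring asks, do not force the cap against its stop, and never pull on a cap that is still caught: the bottle stays seated upright in its holder, and the other pots are left alone.

Things in the scene. Friction and masses are not known exactly. Their poses are not given: they have to be found in the camera images.
- cap: red ribbed press-and-turn cap, 47 mm diameter, 32 mm high, 54 g, locked on the bottle. Origin: centre of its lower rim; z up; x and y follow the inner cap, hidden in the outer shell. The shell has up to 0.6 rad of loose play round the inner cap before it drives it; how much is left is not known. Turned clockwise, or turned without being pressed, the inner cap is blocked.
- cap_crown (a point): centre of the cap's flat top, 32 mm above its rim. A spring inside holds the cap up with 3 N; pushing it down takes 3 N to start and 2.8 N more per mm. From 4 mm down (14.2 N) its lugs are under the lips on the neck and it turns; at 4.6 mm (16 N) the spring is solid and the force shoots up. 15 to 17 N is right; over 25 N is harmful.
- mouth (a point): centre of the bottle's rim, 146 mm above its underside. Neck 32 mm diameter, 38 mm over its four lugs. Once its play is used up, the pressed cap must turn 0.63 rad anticlockwise to come free and meets a hard stop at 0.73 rad: 0.65 to 1.4 rad of hand turn in all. With the twist eased off it lifts straight off; more than 0.3 N m against it is harmful.
- bottle: white square plastic bottle with yellow labels, 62 x 62 mm, about 320 g, loose with 1 mm play each side in the holder's well. Origin: centre of its underside, z up. Body 105 mm high, shoulder sloping up to 120 mm. Cap locked on: its rim at 126.5 mm, crown at 158.5 mm above the bottle's underside. A cap that is still caught lifts the bottle with it.
- holder: plywood bottle holder screwed to the bench: 120 x 120 mm base plate 10 mm thick (the bottle stands on it), square well 64 mm inside, 84 mm outside, walls up to 55 mm above the bench. Origin: centre of its underside
- tray: empty steel drip tray, loose, 0.45 kg, 150 mm (its x) by 120 mm (its y), 18 mm high, floor and walls 3 mm thick. Origin: centre of its underside; z up
- dropper: small purple paint dropper bottle with a black nozzle cap, 32 mm diameter, 94 mm high, to be left alone. Origin: centre of its underside
- gun_cup: empty aluminium spray-gun cup, 66 mm diameter, 75 mm high, to be left alone. Origin: centre of its underside
- paint_jar: blue paint jar with a black lid, 52 mm diameter, 65 mm high, to be left alone. Origin: centre of its underside

How it is judged:
On the way, in this order (a step that is already met when the one before it is completed fails the run):
1. the cap, still on the neck, has been turned past the lugs (angle between the x axis of cap and the x axis of bottle, either way round above 0.58 rad and horizontal distance between cap and bottle below 0.006 m and z of cap in the frame of bottle below 0.136 m), for 0.1 s.
2. the cap has been lifted clear above the neck, the bottle still in its holder (z of cap in the frame of bottle above 0.15 m and angle between bottle's own z axis and vertical below 0.08 rad), for 0.1 s.
At the end, for the whole second after the job is handed in: the cap lies right way up (within 5 degrees), flat on the floor of the tray (rim within 4 mm of it) and at rest; the bottle stands upright (within 3.4 degrees) and fully down in its holder (within 4 mm) (x of cap in the frame of tray between -0.07 and 0.07 m and y of cap in the frame of tray between -0.055 and 0.055 m and z of cap in the frame of tray below 0.007 m and angle between cap's own z axis and vertical below 0.09 rad and linear speed of cap below 0.02 m/s and angle between bottle's own z axis and vertical below 0.06 rad and horizontal distance between bottle and holder below 0.006 m and z of bottle in the frame of holder below 0.014 m); the robot touches nothing.
It fails at once if the cap is pressed or wrenched against the bottle with more than 36 N (contact force between cap and bottle above 36 N).
It fails at once if the bottle is pulled up out of its seat by more than 5 mm or tipped by more than 7 degrees (z of bottle in the frame of holder above 0.015 m or angle between bottle's own z axis and vertical above 0.122 rad).
It fails at once if the cap is dropped (let go with its rim more than 30 mm above the bench) instead of set down (horizontal distance between cap and bottle above 0.05 m and height (world z) of cap above 0.03 m and contact force between cap and anything else below 0.05 N).
It fails at once if a bystander is moved more than 15 mm or knocked over (distance of any of dropper, gun_cup, paint_jar from where it was at the start of the episode above 0.015 m or angle between any of dropper, gun_cup, paint_jar's own z axis and vertical above 0.3 rad).
It also fails if it takes over 72 s, if anything falls off the work surface, if the arm or the gripper's body presses on something with over 40 N, if the wrist force passes 120 N, or if a joint passes its speed limit or range.

## Working session

There is one attempt and no reset: what is moved stays moved. The work goes in short steps, Python scripts to look and compute and a shell command to move; the robot and the scene stay as the last step left them, time stands still between calls to the robot, and variables do not carry over. Pictures are saved under pics/ and viewed, at most 10 in all, crops included, and the job is handed in when it is done.

```bash
mkdir -p pics
python3 - <<'E'
from plant import env
import cv2,numpy as np
a=env.get_image("scene");b=env.get_image("side")
cv2.imwrite("pics/a.png",np.vstack([a,b])[:,:,::-1] if 0 else cv2.resize(np.hstack([a,b]),(800,300))[:,:,::-1])
for c in("scene","side"):
  for n in("cap","bottle","holder","tray","dropper","gun_cup","paint_jar"):
    print(c,n,[(np.round(d["centre"],3).tolist(),round(d["conf"],2)) for d in env.search_frame(c,n)[:2]])
s=env.read_state();print(s)
E
```

```text
scene cap [([0.535, 0.164, 0.161], 0.68)]
scene bottle [([0.537, 0.153, 0.097], 0.71)]
scene holder [([0.557, 0.135, 0.016], 0.56)]
scene tray [([0.52, -0.126, 0.004], 0.75)]
scene dropper [([0.707, 0.016, 0.045], 0.56), ([0.558, 0.133, 0.015], 0.46)]
scene gun_cup [([0.705, -0.168, 0.052], 0.57)]
scene paint_jar [([0.708, 0.149, 0.048], 0.96)]
side cap [([0.52, 0.166, 0.16], 0.96)]
side bottle [([0.514, 0.149, 0.098], 0.8), ([0.69, -0.17, 0.056], 0.5)]
side holder [([0.496, 0.132, 0.027], 0.83)]
side tray [([0.52, -0.129, 0.002], 0.58), ([0.685, 0.149, 0.038], 0.25)]
side dropper [([0.693, 0.021, 0.044], 0.6), ([0.511, 0.152, 0.095], 0.28)]
side gun_cup [([0.692, -0.169, 0.057], 0.85)]
side paint_jar [([0.683, 0.149, 0.038], 0.87)]
{'time': 0.8, 'joints': array([-1.15489461,  0.3209372 , -0.07011492,  1.45049018,  0.02260097,
        1.37082027, -0.05692135]), 'qd': array([ 1.17124144e-03,  3.20511231e-04,  1.13673084e-03,  6.53938105e-05,
        5.71988183e-04,  1.26478705e-03, -2.03939353e-03]), 'effort': array([-1.49293633e-04, -4.93324864e+01, -3.81674543e-01, -3.14556062e+01,
        1.31473163e-02,  1.42683664e-03,  1.10978629e-06]), 'eef_pos': array([0.25422165, 0.59824222, 0.2313944 ]), 'orientation': array([[-9.20362486e-01,  3.91066344e-01,  9.03331315e-05],
       [ 3.91066353e-01,  9.20362481e-01,  1.05878428e-04],
       [-4.17337354e-05,  1.32772781e-04, -9.99999990e-01]]), 'force': array([-0.34593543,  0.14693177, -0.10857745]), 'torque': array([-0.0050772 ,  0.0055926 ,  0.01659924]), 'grip_force': 0.0, 'width': 0.08532450195966783}
```

View pics/a.png

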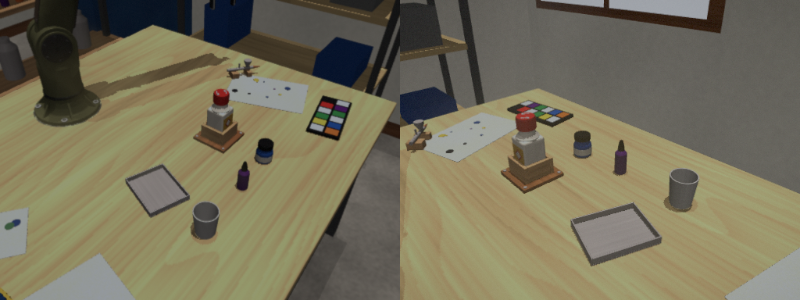

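The cap is at about (221,97) in the scene half and (525,120) in the side half, and the tray is clear. The networks agree with the picture, so I'll move above the cap.

```bash
python3 -m inch '[-35,-25,-5,0,-71,-51,-10,0,-106,-76,-20,0,-142,-102,-30,0,-177,-127,-40,0,-213,-152,-40,0,-248,-178,-40,0,-284,-203,-40,0,-319,-229,-40,0,-355,-254,-40,0,-390,-280,-40,0,-426,-305,-40,0]' 1
python3 -m inch '[-426,-305,-40,0]' && echo
```

```text
time: 2.0
eef_pos: [0.5277, 0.1493, 0.2718]
orientation: [[-0.92, 0.391, 0.001], [0.391, 0.92, 0.001], [-0.0, 0.001, -1.0]]
force: [1.0, -0.5, -0.4]
width: 0.0855
grip_force: 0.0
time: 2.1
eef_pos: [0.5532, 0.1077, 0.2751]
orientation: [[-0.921, 0.389, -0.0], [0.389, 0.921, 0.001], [0.001, 0.001, -1.0]]
force: [1.1, 0.2, 0.4]
width: 0.0858
grip_force: 0.0
```

```bash
cat > h.py <<'E'
from plant import env
import cv2,numpy as np
def red(cam):
    m=env.camera_model(cam);im=env.get_image(cam)
    h=cv2.cvtColor(im,cv2.COLOR_RGB2HSV)
    k=(((h[...,0]<8)|(h[...,0]>172))&(h[...,1]>150)&(h[...,2]>50)).astype(np.uint8)
    n,l,st,c=cv2.connectedComponentsWithStats(k)
    i=1+np.argmax(st[1:,4]);return m,im,(l==i),st[i],c[i]
def ray(m,uv):
    D=np.array([m["k1"],0,0,0,0.])
    p=cv2.undistortPoints(np.array([[uv]],float),np.array(m["mtx"]),D)[0,0]
    R=cv2.Rodrigues(np.array(m["rvec"]))[0];t=np.array(m["tvec"]).ravel()
    return -R.T@t,R.T@np.array([p[0],p[1],1])
E
python3 - <<'E'
from h import *
s=env.read_state();print(s["time"],s["eef_pos"],s["joints"],s["orientation"].round(3).tolist(),s["force"])
A=[]
for c in("scene","side","wrist"):
    m,im,k,st,ce=red(c);o,d=ray(m,ce);d/=np.linalg.norm(d);print(c,st,ce.round(1),o.round(3),(o+d*(0.1525-o[2])/d[2]).round(4));A.append((o,d))
    print([(np.round(q["centre"],3).tolist(),q["conf"]) for q in env.search_frame(c,"cap")[:1]])
P=sum(np.eye(3)-np.outer(d,d) for o,d in A[:2]);print(np.linalg.solve(P,sum((np.eye(3)-np.outer(d,d))@o for o,d in A[:2])))
cv2.imwrite("pics/w.png",im[:,:,::-1])
E
```

```text
2.1 [0.55317873 0.10771489 0.27505294] [-0.56114536  0.11699054  0.35386443  1.61678944 -0.04183444  1.41520894
  0.96784707] [[-0.921, 0.389, -0.0], [0.389, 0.921, 0.001], [0.001, 0.001, -1.0]] [1.13972684 0.23793694 0.38558275]
scene [273 114  20  21 317] [282.6 124.6] [ 1.038 -0.674  0.778] [0.5276 0.174  0.1525]
[([0.535, 0.164, 0.165], 0.59)]
side [149 145  23  17 159] [159.6 150.2] [ 0.14  -0.469  0.482] [0.5368 0.1983 0.1525]
[([0.516, 0.168, 0.159], 0.81)]
wrist [ 288  103   54   53 1828] [314.7 128.8] [0.494 0.133 0.418] [0.5271 0.1775 0.1525]
[([0.523, 0.17, 0.169], 0.86)]
[0.52667438 0.17687376 0.15710525]
```

View pics/w.png

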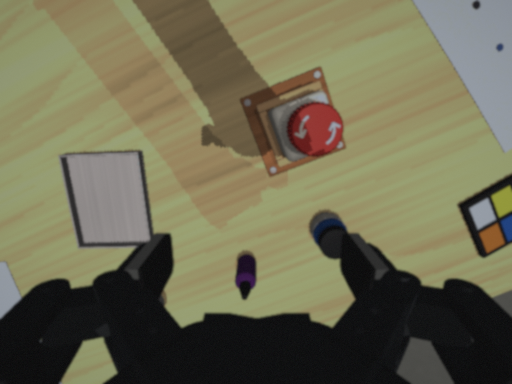

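The wrist view shows the cap top centred at about (316,129). The tray is at (108,198), and the paths are clear. Next I go over the cap, lower, and look again.

```bash
python3 -m inch '[25,26,15,0,51,52,40,0,51,52,55,0,51,52,55,0,51,52,55,0]' 1
python3 - <<'E'
from h import *
s=env.read_state();print(s["time"],s["eef_pos"],s["orientation"].round(3).tolist(),s["force"])
m,im,k,st,ce=red("wrist")
pts=np.argwhere(k)[:,::-1].astype(np.float32);e=cv2.fitEllipse(cv2.convexHull(pts));print(st,ce,e)
for c in (ce,e[0]):
    o,d=ray(m,c);print((o+d*(0.1685-o[2])/d[2]).round(4),o.round(3))
cv2.imwrite("pics/w2.png",im[:,:,::-1])
E
```

```text
time: 2.9
eef_pos: [0.5263, 0.1763, 0.2205]
orientation: [[-0.921, 0.39, 0.0], [0.39, 0.921, -0.0], [-0.0, -0.0, -1.0]]
force: [0.4, -0.4, 0.2]
width: 0.0854
grip_force: 0.0
2.9 [0.52632523 0.17625939 0.2204837 ] [[-0.921, 0.39, 0.0], [0.39, 0.921, -0.0], [-0.0, -0.0, -1.0]] [ 0.36411968 -0.37090827  0.15458274]
[ 225  169   62   66 2656] [255.84337349 200.87876506] ((255.77809143066406, 201.91744995117188), (61.12540817260742, 65.61051940917969), 176.633056640625)
[0.5222 0.1781 0.1685] [0.466 0.202 0.363]
[0.5229 0.1778 0.1685] [0.466 0.202 0.363]
```

View pics/w2.png

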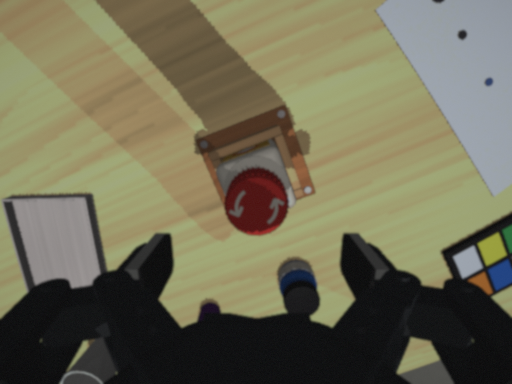

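The cap is at (256,203) and centred between the fingers. Next I lower straight down with the fingers open.

```bash
python3 -m inch '[1,0,20,0,1,0,40,0,1,0,55,0,1,0,70,0,1,0,80,0,1,0,86,0,1,0,86,0,1,0,86,0]' 1
python3 - <<'E'
from h import *
m,im,k,st,ce=red("wrist")
e=cv2.fitEllipse(cv2.convexHull(np.argwhere(k)[:,::-1].astype(np.float32)));print(st,ce,e)
o,d=ray(m,ce);print((o+d*(0.1685-o[2])/d[2]).round(4),o.round(3))
cv2.imwrite("pics/w3.png",im[:,:,::-1])
E
```

```text
time: 3.75
eef_pos: [0.5259, 0.1767, 0.1346]
orientation: [[-0.92, 0.391, 0.001], [0.391, 0.92, 0.0], [-0.001, 0.001, -1.0]]
force: [1.1, -0.1, 0.7]
width: 0.0853
grip_force: 0.0
[ 204  200  104  112 7854] [255.33180545 255.05576776] ((255.57388305664062, 256.84881591796875), (102.88307189941406, 112.36474609375), 177.38475036621094)
[0.5192 0.1795 0.1685] [0.466 0.203 0.277]
```

View pics/w3.png

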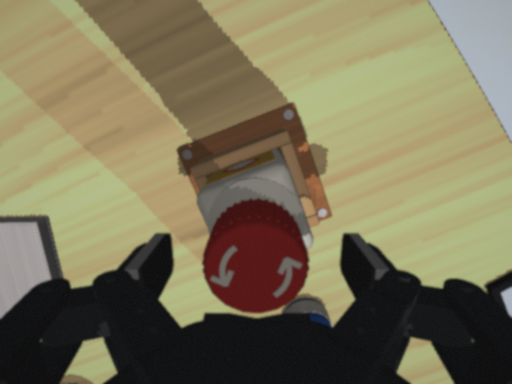

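The cap is between the fingers with its crown centred at about (256,260). I'll fit a cylinder silhouette to settle the fore-aft offset.

Run:
```python
from h import *
from scipy.optimize import minimize
t=np.linspace(0,2*np.pi,120)
ring=np.c_[.0235*np.cos(t),.0235*np.sin(t),0*t]
cyl=np.vstack([ring+[0,0,-.032],ring])
s=env.read_state()
print(env.camera_model("wrist"))
V={}
for c in("wrist","scene","side"):
    m,im,k,st,ce=red(c);V[c]=(m,cv2.convexHull(np.argwhere(k)[:,::-1].astype(np.float32)),k)
def stats(h):
    M=cv2.moments(h); a=M["m00"];return np.array([M["m10"]/a,M["m01"]/a,np.sqrt(a)])
def proj(m,p):
    D=np.array([m["k1"],0,0,0,0.])
    return cv2.convexHull(cv2.projectPoints(cyl+p,np.array(m["rvec"]),np.array(m["tvec"]),np.array(m["mtx"]),D)[0].astype(np.float32))
def box(h): 
    h=h.reshape(-1,2);return np.r_[h.min(0),h.max(0)]
obj=lambda p,c,z=None:((box(proj(V[c][0],np.r_[p[:2],p[2] if z is None else z]))-box(V[c][1]))**2).sum()
for c in V:
    for z in (.1685,None):
        x0=[.525,.177] if z else [.525,.177,.1685]
        r=minimize(obj,x0,(c,z),method="Nelder-Mead",options=dict(xatol=1e-5,fatol=1e-3));d=np.r_[r.x[:2],0]-s["eef_pos"];d[2]=0
        print(c,r.x.round(4),r.fun.round(1),"tool offs mm",(s["orientation"].T@d*1e3).round(1)[:2],box(V[c][1]))
```

```text
{'mtx': array([[281.68153885,   0.        , 256.41161603],
       [  0.        , 281.68153885, 190.26149508],
       [  0.        ,   0.        ,   1.        ]]), 'k1': -0.047655647290016846, 'rvec': array([-2.42956254, -1.60577642, -0.21723662]), 'tvec': array([-0.36941142, -0.40969561,  0.17478965])}
wrist [0.5258 0.1767] 42.2 tool offs mm [ 0.1 -0.2] [204. 200. 306. 311.]
wrist [0.5293 0.1751 0.1614] 0.2 tool offs mm [-3.7 -0.2] [204. 200. 306. 311.]
scene [0.5266 0.1746] 7.2 tool offs mm [-1.4 -1.8] [273. 115. 292. 134.]
scene [0.4573 0.2898 0.0833] 0.6 tool offs mm [107.5  77.1] [273. 115. 292. 134.]
side [0.5823 0.2503] 410.7 tool offs mm [-23.   89.6] [162. 137. 166. 140.]
side [ 3.1104  4.3742 -1.7445] 0.2 tool offs mm [-737.3 4873.7] [162. 137. 166. 140.]
```

The offset is about zero, so I close gently.

```bash
python3 -m inch '[0,0,0,0,0,0,0,0,0,0,0,0,0,0,0,0,0,0,0,0,0,0,0,0]' 0.15 40
python3 -m inch '[0,0,0,0,0,0,0,0,0,0,0,0,0,0,0,0]' -0.2 40
```

```text
time: 4.55
eef_pos: [0.5255, 0.1766, 0.1341]
orientation: [[-0.92, 0.391, 0.0], [0.391, 0.92, 0.0], [-0.0, 0.0, -1.0]]
force: [-0.4, -0.4, -0.2]
width: 0.0489
grip_force: 0.0
time: 4.95
eef_pos: [0.5255, 0.1765, 0.1344]
orientation: [[-0.92, 0.391, 0.0], [0.391, 0.92, 0.0], [-0.0, 0.0, -1.0]]
force: [-0.7, -0.5, 3.0]
width: 0.0464
grip_force: 40.8
```

```bash
python3 -m inch '[0,0,0.5,0,0,0,1,0,0,0,1.5,0,0,0,2,0,0,0,2,0,0,0,2,0]' -1 80
```

```text
time: 5.55
eef_pos: [0.5258, 0.1766, 0.1329]
orientation: [[-0.92, 0.391, 0.001], [0.391, 0.92, 0.0], [-0.001, 0.001, -1.0]]
force: [-2.9, -1.0, 7.3]
width: 0.0454
grip_force: 81.2
```

```bash
python3 -m inch '[0,0,0.7,0,0,0,1.5,0,0,0,2.2,0,0,0,2.2,0,0,0,2.2,0,0,0,2.2,0]'
```

```text
time: 6.15
eef_pos: [0.5261, 0.1766, 0.1316]
orientation: [[-0.92, 0.391, 0.001], [0.391, 0.92, 0.001], [-0.001, 0.001, -1.0]]
force: [-3.9, -2.2, 11.2]
width: 0.0458
grip_force: 81.5
```

```bash
python3 -m inch '[0,0,0.7,0,0,0,1.4,0,0,0,2.2,0,0,0,2.2,0,0,0,2.2,0,0,0,2.2,0]'; python3 -c "
from plant import env
s=env.read_state();print(s['force'],s['torque'])"
```

```text
time: 6.75
eef_pos: [0.5265, 0.1767, 0.1303]
orientation: [[-0.92, 0.391, 0.002], [0.391, 0.92, 0.001], [-0.002, 0.002, -1.0]]
force: [-4.3, -1.9, 15.1]
width: 0.0457
grip_force: 82.0
[-4.30767614 -1.90947286 15.11774431] [-0.46022041  0.94832254  0.0142635 ]
```

```bash
cat > r.py <<'E'
from plant import env
import numpy as np
s=env.read_state();o=s['orientation'];print('F',s['force'].round(1),'T',s['torque'].round(3),'yaw',np.degrees(np.arctan2(o[1,1],o[0,1])).round(1),'j7',s['joints'][6].round(2),'tz',s['eef_pos'].round(4))
E
python3 -m inch '[0,0,0.3,-2,0,0,0.3,-4,0,0,0.3,-6,0,0,0.3,-8,0,0,0.3,-10,0,0,0.3,-10]' >/dev/null; python3 r.py
python3 -m inch '[0,0,0,-2,0,0,0,-4,0,0,0,-6,0,0,0,-8,0,0,0,-10,0,0,0,-10]' >/dev/null; python3 r.py
```

```text
F [-4.  -0.6 15.6] T [-0.577  1.082 -0.01 ] yaw 77.0 j7 1.02 tz [0.5265 0.1767 0.1301]
F [-4.4 -2.9 15.1] T [-0.504  0.949 -0.005] yaw 87.0 j7 1.19 tz [0.5265 0.1767 0.1301]
```

```bash
python3 -m inch '[0,0,0.2,-2,0,0,0.2,-4,0,0,0.2,-6,0,0,0.2,-8,0,0,0.2,-8]' >/dev/null; python3 r.py
python3 -m inch '[0,0,0.1,-2,0,0,0.1,-4,0,0,0.1,-6,0,0,0.1,-8,0,0,0.1,-8]' >/dev/null; python3 r.py
```

```text
F [-4.5 -3.1 16.4] T [-0.575  1.032  0.029] yaw 95.0 j7 1.33 tz [0.5266 0.1767 0.13  ]
F [-4.3 -0.9 15.7] T [-0.332  0.896 -0.024] yaw 103.0 j7 1.47 tz [0.5267 0.1771 0.1299]
```

```bash
for i in 1; do python3 -m inch '[0,0,0,-2,0,0,0,-4,0,0,0,-6,0,0,0,-6]' >/dev/null; python3 r.py; done
python3 -m inch '[0,0,0,-2,0,0,0,-4,0,0,0,-6,0,0,0,-6]' >/dev/null; python3 r.py
```

```text
F [-3.9 -1.5 16.1] T [-0.337  0.944 -0.03 ] yaw 109.0 j7 1.57 tz [0.5266 0.1772 0.13  ]
F [-4.8 -0.7 15.1] T [-0.308  0.887 -0.052] yaw 115.0 j7 1.67 tz [0.5266 0.1773 0.13  ]
```

```bash
python3 -m inch '[0,0,0.2,-1.5,0,0,0.2,-3,0,0,0.2,-4.5,0,0,0.2,-4.5]' >/dev/null; python3 r.py
python3 -m inch '[0,0,0,-1.5,0,0,0,-3,0,0,0,-3]' >/dev/null; python3 r.py
python3 -m inch '[0,0,0,-1.5,0,0,0,-3,0,0,0,-3]' >/dev/null; python3 r.py
```

```text
F [-4.  -1.8 16. ] T [-0.308  1.014 -0.068] yaw 119.5 j7 1.75 tz [0.5266 0.1773 0.1299]
F [-4.  -1.4 16.6] T [-0.353  1.031 -0.088] yaw 122.5 j7 1.8 tz [0.5266 0.1773 0.1299]
F [-4.3 -1.1 17. ] T [-0.378  1.024 -0.052] yaw 125.5 j7 1.85 tz [0.5266 0.1774 0.1299]
```

```bash
python3 -m inch '[0,0,0,-1.5,0,0,0,-3,0,0,0,-3]' >/dev/null; python3 r.py
python3 -m inch '[0,0,0,-1.5,0,0,0,-3,0,0,0,-3]' >/dev/null; python3 r.py
python3 -m inch '[0,0,0,-1,0,0,0,-2,0,0,0,-2]' >/dev/null; python3 r.py
```

```text
F [-4.9 -1.9 16.6] T [-0.34   1.052 -0.058] yaw 128.5 j7 1.9 tz [0.5266 0.1773 0.1299]
F [-5.2 -0.5 16.3] T [-0.383  1.06  -0.041] yaw 131.5 j7 1.96 tz [0.5266 0.1773 0.1299]
F [-4.9 -1.  16. ] T [-0.36   1.018 -0.09 ] yaw 133.5 j7 1.99 tz [0.5266 0.1773 0.1299]
```

```bash
python3 -m inch '[0,0,0,-1,0,0,0,-2,0,0,0,-2]' >/dev/null; python3 r.py
python3 -m inch '[0,0,0,-1,0,0,0,-2,0,0,0,-2]' >/dev/null; python3 r.py
python3 -m inch '[0,0,0,-1,0,0,0,-2,0,0,0,-2]' >/dev/null; python3 r.py
```

```text
F [-4.5 -1.2 15.7] T [-0.327  0.909 -0.111] yaw 135.5 j7 2.02 tz [0.5268 0.1771 0.1299]
F [-4.2 -2.3 16.2] T [-0.442  0.924 -0.1  ] yaw 137.5 j7 2.06 tz [0.5268 0.177  0.1298]
F [-5.1 -2.9 15.9] T [-0.488  1.002 -0.249] yaw 139.4 j7 2.09 tz [0.5266 0.1768 0.1298]
```

The torque step at about 72° is the stop. I ease off the twist, then release the pressure slowly.

```bash
python3 -m inch '[0,0,0,1,0,0,0,3,0,0,0,4,0,0,0,4]' >/dev/null; python3 r.py
python3 -m inch '[0,0,-1,0,0,0,-2,0,0,0,-3,0,0,0,-4,0,0,0,-4,0]' >/dev/null; python3 r.py
python3 -m inch '[0,0,-1,0,0,0,-2,0,0,0,-3,0,0,0,-3,0,0,0,-3,0]' >/dev/null; python3 r.py
```

```text
F [-3.8 -2.3 16.3] T [-0.48   0.949  0.018] yaw 135.4 j7 2.02 tz [0.5267 0.1768 0.1298]
F [-1.8 -0.7  8.5] T [-0.304  0.349  0.011] yaw 135.5 j7 2.02 tz [0.5265 0.1767 0.1325]
F [ 0.8 -0.6  4.4] T [-0.104 -0.35   0.042] yaw 135.5 j7 2.02 tz [0.5262 0.1767 0.1342]
```

```bash
python3 -m inch '[0,0,-0.7,0,0,0,-1.5,0,0,0,-1.5,0,0,0,-1.5,0]' >/dev/null; python3 r.py
python3 -m inch '[0,0,-0.7,0,0,0,-1.5,0,0,0,-1.5,0,0,0,-1.5,0]' >/dev/null; python3 r.py
```

```text
F [ 0.6 -0.   2.3] T [-0.    -0.236 -0.01 ] yaw 135.5 j7 2.02 tz [0.5252 0.1766 0.1352]
F [ 0.9 -0.8 -1.2] T [-0.029 -0.097  0.01 ] yaw 135.5 j7 2.02 tz [0.525  0.1765 0.1365]
```

```bash
python3 -m inch '[0,0,-0.5,0,0,0,-1,0,0,0,-1,0,0,0,-1,0]' >/dev/null; python3 r.py
python3 -m inch '[0,0,-0.5,0,0,0,-1,0,0,0,-1,0,0,0,-1,0]' >/dev/null; python3 r.py
```

```text
F [ 0.1 -1.1 -0.6] T [-0.033 -0.022 -0.015] yaw 135.5 j7 2.02 tz [0.5254 0.1765 0.138 ]
F [ 0.4 -1.3  0.4] T [-0.113 -0.052 -0.013] yaw 135.5 j7 2.02 tz [0.5255 0.1766 0.139 ]
```

Only the cap's weight shows, so it's free. I lift it straight up, slowly at first.

```bash
python3 -m inch '[0,0,-1,0,0,0,-2,0,0,0,-3,0,0,0,-4,0,0,0,-4,0]' >/dev/null; python3 r.py
python3 -m inch '[0,0,-4,0,0,0,-8,0,0,0,-12,0,0,0,-20,0,0,0,-30,0,0,0,-40,0,0,0,-50,0,0,0,-60,0,0,0,-70,0,0,0,-70,0]' >/dev/null; python3 r.py
python3 - <<'E'
from h import *
a=env.get_image("scene");b=env.get_image("wrist")
for n in("tray","bottle"):
  for c in("scene","wrist"): print(n,[(np.round(q["centre"],3).tolist(),q["conf"]) for q in env.search_frame(c,n)[:1]])
print(env.read_state()["orientation"].round(3).tolist(),env.read_state()["time"])
cv2.imwrite("pics/l.png",cv2.resize(np.hstack([a[40:330,130:400],b[20:310,100:370]]),(800,430))[:,:,::-1])
E
```

```text
F [-0.1 -0.2 -1. ] T [-0.051 -0.016 -0.026] yaw 135.5 j7 2.02 tz [0.5256 0.1767 0.1432]
F [ 0.5  1.3 -1.5] T [-0.058 -0.012 -0.016] yaw 135.5 j7 2.01 tz [0.5264 0.177  0.215 ]
tray [([0.519, -0.126, 0.002], 0.8)]
tray [([0.565, -0.101, 0.003], 0.93)]
bottle [([0.536, 0.16, 0.11], 0.61)]
bottle [([0.514, 0.16, 0.124], 0.63)]
[[-0.701, -0.713, -0.001], [-0.713, 0.701, -0.0], [0.001, 0.0, -1.0]] 17.35
```

View pics/l.png

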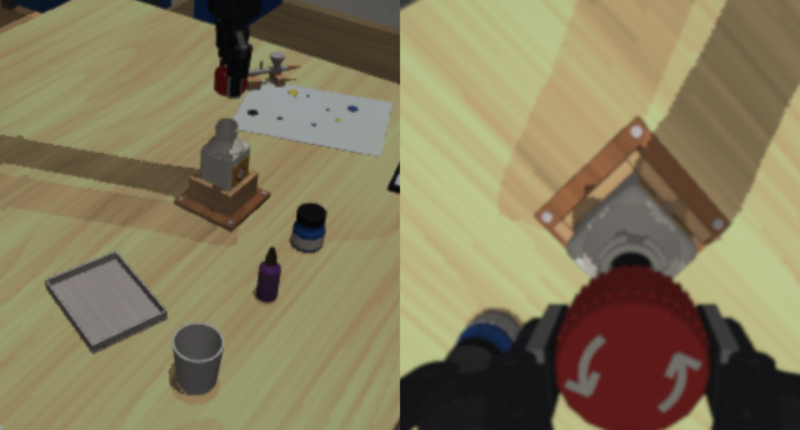

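The cap is in the gripper and the bottle is seated in its holder with its neck free. Next I carry the cap to the tray, rolling back a little for joint-7 range.

```bash
python3 -m inch '[10,-10,0,3,30,-29,0,6,52,-49,0,9,76,-72,0,12,100,-95,0,15,124,-118,0,18,148,-140,0,21,172,-163,0,24,196,-186,0,27,214,-203,0,30,221,-209,0,30,221,-209,0,30]'; python3 r.py
python3 - <<'E'
from h import *
a=env.get_image("scene");b=env.get_image("wrist")
for c in("scene","wrist"): print([(np.round(q["centre"],3).tolist(),q["conf"]) for q in env.search_frame(c,"tray")[:1]])
cv2.imwrite("pics/t.png",cv2.resize(np.hstack([a[100:384,130:400],b[100:384,100:370]]),(800,420))[:,:,::-1])
E
```

```text
time: 18.55
eef_pos: [0.5189, -0.1295, 0.213]
orientation: [[-0.965, -0.263, -0.0], [-0.263, 0.965, 0.0], [-0.0, 0.0, -1.0]]
force: [-0.4, 0.1, 0.0]
width: 0.0455
grip_force: 81.8
F [-0.4  0.1  0. ] T [-0.005  0.019  0.021] yaw 105.3 j7 2.07 tz [ 0.5189 -0.1295  0.213 ]
[([0.524, -0.124, -0.0], 0.69)]
[([0.509, -0.134, 0.003], 0.56)]
```

View pics/t.png

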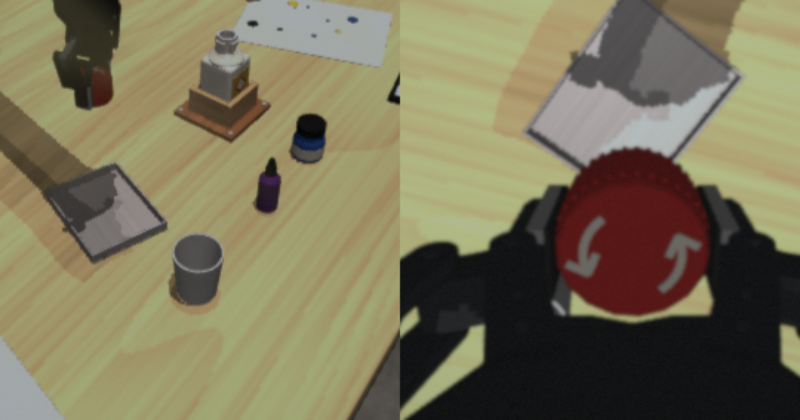

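The tray sits centred below the cap. I'll lower it.

```bash
python3 -m inch '[0,1,15,0,0,2,40,0,0,2,70,0,0,2,100,0,0,2,130,0,0,2,155,0,0,2,175,0,0,2,190,0,0,2,198,0,0,2,200,0,0,2,200,0,0,2,200,0]'>/dev/null; python3 r.py
python3 -m inch '[0,0,1,0,0,0,2,0,0,0,3,0,0,0,4,0,0,0,4,0,0,0,4,0]'>/dev/null; python3 r.py
```

```text
F [-0.5 -0.8 -0.3] T [-0.014 -0.022  0.006] yaw 105.5 j7 2.17 tz [ 0.5199 -0.1257  0.0138]
F [ 0.7 -1.4 -0.4] T [ 0.005 -0.031 -0.013] yaw 105.5 j7 2.17 tz [ 0.519  -0.1256  0.0089]
```

```bash
python3 -m inch '[0,0,1,0,0,0,2,0,0,0,3,0,0,0,3,0,0,0,3,0]'>/dev/null; python3 r.py
python3 -m inch '[0,0,0.5,0,0,0,1,0,0,0,1.5,0,0,0,1.5,0,0,0,1.5,0]'>/dev/null; python3 r.py
```

```text
F [ 0.5  0.2 -0.5] T [ 0.022 -0.027 -0.017] yaw 105.5 j7 2.17 tz [ 0.519  -0.1256  0.0059]
F [-0.8 -0.2 -0.7] T [-0.007  0.013 -0.051] yaw 105.5 j7 2.17 tz [ 0.519  -0.1256  0.0044]
```

```bash
python3 -m inch '[0,0,0.5,0,0,0,1,0,0,0,1.5,0,0,0,1.5,0,0,0,1.5,0]'>/dev/null; python3 r.py
python3 -m inch '[0,0,0.5,0,0,0,1,0,0,0,1,0,0,0,1,0]'>/dev/null; python3 r.py
```

```text
F [ 0.2 -0.  -0.1] T [-0.079  0.027 -0.028] yaw 105.5 j7 2.17 tz [ 0.519  -0.1256  0.0029]
F [ 0.5  1.3 -0. ] T [0.006 0.031 0.015] yaw 105.5 j7 2.17 tz [ 0.519  -0.1256  0.0019]
```

```bash
python3 -m inch '[0,0,0.5,0,0,0,1,0,0,0,1,0,0,0,1,0]'>/dev/null; python3 r.py
python3 -m inch '[0,0,0.5,0,0,0,1,0,0,0,1,0,0,0,1,0]'>/dev/null; python3 r.py
```

```text
F [-0.5  0.1  1.8] T [-0.043  0.17  -0.069] yaw 105.5 j7 2.17 tz [ 0.519  -0.1256  0.0011]
F [-3.7  1.4 10.4] T [ 0.104  0.833 -0.002] yaw 105.5 j7 2.17 tz [ 0.5191 -0.1256  0.001 ]
```

It's in contact. I ease back, then release.

```bash
python3 -m inch '[0,0,-0.8,0,0,0,-0.8,0]' - 20 >/dev/null; python3 r.py
python3 -m inch '[0,0,0,0,0,0,0,0,0,0,0,0,0,0,0,0,0,0,0,0,0,0,0,0]' 0.45 20; python3 r.py
python3 -m inch '[0,0,-3,0,0,0,-8,0,0,0,-15,0,0,0,-30,0,0,0,-50,0,0,0,-75,0,0,0,-105,0,0,0,-135,0,0,0,-160,0,0,0,-170,0,0,0,-170,0]'
python3 - <<'E'
from h import *
a=env.get_image("scene");b=env.get_image("wrist");c=env.get_image("side")
for k in("scene","side"): print([(np.round(q["centre"],3).tolist(),q["conf"]) for q in env.search_frame(k,"cap")[:1]])
cv2.imwrite("pics/f.png",cv2.resize(np.hstack([a[60:350,130:400],c[100:,120:400][:,:][0:290-6] if 0 else c[94:384,130:400],b[94:384,100:370]]),(800,290))[:,:,::-1])
E
```

```text
F [-0.8  0.8  4.6] T [ 0.013  0.29  -0.001] yaw 105.5 j7 2.17 tz [ 0.5193 -0.1257  0.0011]
time: 24.05
eef_pos: [0.519, -0.1256, 0.0006]
orientation: [[-0.964, -0.267, -0.0], [-0.267, 0.964, 0.0], [0.0, 0.0, -1.0]]
force: [-0.3, 0.0, -0.6]
width: 0.0617
grip_force: 0.0
F [-0.3  0.  -0.6] T [ 0.032 -0.003 -0.024] yaw 105.5 j7 2.17 tz [ 0.519  -0.1256  0.0006]
time: 25.15
eef_pos: [0.5201, -0.1259, 0.1728]
orientation: [[-0.964, -0.267, 0.004], [-0.267, 0.964, 0.0], [-0.004, -0.001, -1.0]]
force: [0.2, -0.8, -0.1]
width: 0.0617
grip_force: 0.0
[([0.526, -0.132, 0.035], 0.87)]
[([0.511, -0.13, 0.034], 0.79)]
```

View pics/f.png

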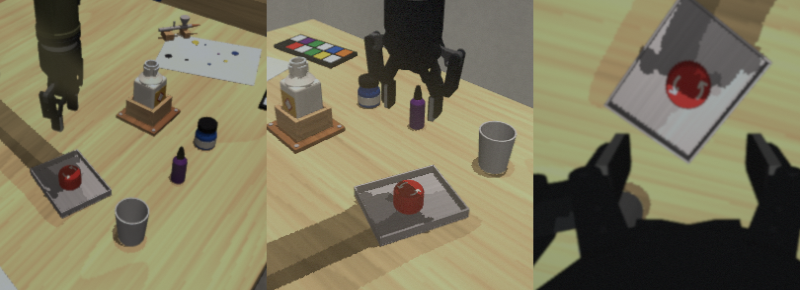

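The cap stands upright in the middle of the tray at about (70,178) in the scene crop. The bottle is upright in its holder and the gripper is clear.

```bash
python3 -c "
from plant import env
print(env.close_job())"
```

```text
the job is handed in; nothing more can be done
None
```

The cap came off and stands upright near the middle of the drip tray, the bottle is still seated in its holder, and the job is handed in; `env.close_job()` returned no verdict, so I can't confirm that it passed.

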